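Pull the bur magazine off its snap rail and set it on the refill stand

TASK

Lift the tan plaster cast out of the way and leave it standing on the worktop, then pull the orange bur magazine out of its rail dock against the spring catch, without letting it strike the cast, and put it down upright on the worktop, letting go of it. Take it again by its two ends, because the refill stand leaves no room for fingers at its long sides, and lower it over the stand's post until its foot rests flat on the stand's base, and let go. Keep the magazine upright all the time, and do not push or knock over the other things on the worktop.

Things in the scene. Friction and masses are not known exactly. Their poses are not given: they have to be found in the camera images.
- magazine: Bur magazine, loose, 0.17 to 0.29 kg. Origin: centre of its underside, z up. Black foot flange 72 (x) x 62 (y) x 10 mm; on it an orange block 60 (x) x 40 (y) mm, z 10 to 54 mm; burs on top up to z = 65 mm. A 20 mm round bore runs right through along z at the origin. It starts in the dock, its x along the dock's x. A half turn makes no difference.
- magazine_grip (a point): Point inside the orange block, 39 mm above the magazine's underside, on its z axis. The long sides are 20 mm from it along +-y, the two ends 30 mm from it along +-x; all four faces are flat and can be pinched.
- dock: Fixed rail dock, aluminium and blue. Origin: on the worktop under the seated magazine, whose origin is at (0, 0, 14 mm) here. The way out is along the dock's -x, roughly towards the robot. Floor plate x -48 to 52, y -44 to 44 mm, top z = 14 mm. A blue rear wall (x 38 to 50, y -38 to 38 mm, top z = 76 mm) leaves no room for a finger behind the magazine.
- dock_lips (a point): Mouth end of the dock's lips, on its centre line, at the height of their tops (32 mm). Side walls with blue lips over the flange run from here 58 mm back along the dock's x, at y 24 to 42 mm on both sides. The magazine cannot be lifted until it has been pulled more than 56 mm out along -x.
- dock_catch (a point): Middle of the spring catch: plungers in both side walls sit in notches of the flange. A pull of about 12 to 16 N along the dock's -x frees the magazine within the first 6 mm; after that it slides out against 3 to 8 N. Grip it firmly (about 50 N) for the pull.
- stand: Fixed refill stand. Origin: on the worktop under the post. Steel base 110 (x) x 92 (y) x 12 mm; two grey cheeks (x -33 to 33, y 34.5 to 42.5 mm on both sides, top z = 72 mm). The magazine goes between them with its x along the stand's x, either way round; fully down its origin is 12 mm above the stand's origin. Room for fingers only at the open ends, across x.
- stand_post (a point): Tip of the stand's upright round post, 14 mm diameter, coned tip at 75 mm above the worktop, on the stand's z axis. The magazine's 20 mm bore slides over it.
- cast_tan: Tan plaster dental cast, loose, 54 (x) x 69 (y) x 28 mm, 55 g, in front of the dock's mouth, in the magazine's way. Origin: centre of its underside, z up. Its base block is x -27 to 27, y -34 to 34, 11 mm high and can be pinched across x (54 mm).
- jar_blue: Bystander: screw-lid jar with a blue label, 36 mm diameter, 43 mm tall, behind the dock. Origin: centre of its underside.
- cast_pink: Bystander: pink plaster dental cast 53 x 65 x 28 mm. Origin: centre of its underside.
- jar_green: Bystander: screw-lid jar with a green label, 36 mm diameter, 43 mm tall, beside the stand. Origin: centre of its underside.
- mould_blue: Bystander: light blue silicone mould 56 x 69 x 18 mm. Origin: centre of its underside.
- blue_bowl: Bystander: blue bowl 115 mm diameter, 45 mm tall. Origin: centre of its underside.
- dropper: Bystander: white dropper bottle 26 mm diameter, 56 mm tall. Origin: centre of its underside.
- bur_box: Fixed wooden bur box in the middle of the worktop, 132 (x) x 195 (y) x 45 mm, origin at the centre of its underside. Its open lid (same width in y) rises on the robot's side, leaning from x = 66 to 125 mm in this frame up to z = 155 mm. Taller fixed things (cup, bottle, tissue box) stand only beyond x = 0.67 m or y = -0.55 m; a gas burner stands at x 0.30, y 0.14 m.
Not all that is in view belongs to the job. Leave any blue or turquoise look-alike of the cast_tan alone.

How it is judged:
By the outcome, as a careful person would: the job done as asked, in the order asked, and still so for the second after the job is handed in, with the robot touching nothing.
It also fails if it takes over 72 s, if anything falls off the work surface, if the arm or the gripper's body presses on something with over 40 N, if the wrist force passes 120 N, or if a joint passes its speed limit or range.

ROBOT

A 6-joint arm with a two-finger parallel gripper is mounted at the origin on a cart in front of the work surface, level with it; the furniture and walls round the work are solid. World frame = base frame: x ahead of the robot, y to its left, z up, the work surface at z = 0. Lengths are in m, angles in rad, forces in N, time in s.
With the tool pointing down it reaches from about 0.35 to 0.975 m from the base axis. Payload 4.9 kg.
Tool frame: the origin (TCP) lies at the very end of the fingers, on their centre line; the grasp point (between the pads) lies 19 mm behind it; z points along the fingers, y is the line along which they close (so a half turn about z gives the same grasp; the last joint's range is limited). The gripper opens to 85 mm and grips with 20 to 120 N. Pads are 22 mm wide; open, the fingers measure 114 mm over their backs; the gripper's body (76 mm by 85 mm) begins 54 mm behind the grasp point. The pads swing forward as they close: fully open they stand 13 mm farther back than shut.
Start: joints at [1.03, 0.053, 1.613, -0, 1.476, -0.119], TCP at [0.256, 0.57, 0.231] pointing down, gripper open.
Joint ranges: [-3.01, 3.01], [-1.01, 2.22], [0.06, 2.58], [-1.02, 4.17], [0.09, 2.62], [-3.14, 3.14]. Speed limits (rad/s): [2.57, 2.57, 3.14, 3.14, 3.14, 3.14].

INTERFACE

Orientations are given as a unit quaternion [w, x, y, z].
In Python, from plant import manip gives the robot as it stands.
- The arm moves only by the tool play_rows, never from a script. Its argument "series" is a list that holds one entry, the list of rows, each a list of 7 numbers: the shift along the world's x, y, z in m, then the turn, a rotation vector about the world's x, y, z in degrees, then the opening, from 0 (shut) to 1 (fully open). In form: [[[dx, dy, dz, rx, ry, rz, grip], ...]]. A call has 1 to 10 rows; each row shifts and turns the commanded pose from where the row before left it; what a row does not reach is not made up. A row lasts 1/10 s, in which the tool goes at most 50 mm and 8.59 degrees, less where a joint would pass 70% of its speed; a pose out of reach is approached as far as the arm can. A call with a gripper value outside its range is refused whole. The fingers move at their own pace and stop on an object; the grip force is fixed at half the most. Time passes only in rows, so rows that do not move let the fingers close. It gives the time, the measured TCP pose, the force, the opening and the grip force at its end, in the units of the state.
- manip.state(): the state, without advancing time (a new reading comes with each control period).
- manip.grab_frame(name): name is "side" or "top"; returns a dict with "frame" (480x640x3 uint8, blue, green, red), "mtx" (3x3 intrinsics, pixels), "R" (3x3) and "t" (3): a world point X has camera coordinates R X + t. Camera axes: x right, y down, z forward; pixel columns grow to the right and rows downward; lengths in m; the calibration is good to about 2 mm. A picture is of the moment at which its call begins. There is no depth.
- manip.job_done(): hands the job in; it is judged then, once.
The state is a dict: "time": time; "joint_pos": joint angles; "joint_vel": joint speeds; "joint_efforts": joint torques, N m; "tool_pos": TCP position; "tool_rot": TCP orientation; "contact_force": force on the tool from outside, world axes, zero at the start; "ft_torque": the same for the moment, N m; "gripper_width": opening from 0.0 (shut) to 1.0 (fully open); "grasp_force": force on a finger pad.
Only numpy, scipy, OpenCV 4.12 (cv2) and the standard library are available. Lean on these libraries where they do the work, as an engineer would, in place of code of your own. Each camera call takes 0.05 s, during which the arm holds its last target. There are 200 camera calls.

## Working session

There is one attempt and no reset: what is moved stays moved. The work goes in short steps, Python scripts to look and compute and a tool call to move; the robot and the scene stay as the last step left them, time stands still between calls to the robot, and variables do not carry over. Pictures are saved under pics/ and viewed, at most 10 in all, crops included, and the job is handed in when it is done.

Besides the shell and the picture viewer there is one more tool, called after ">>>" as name(argument=value, ...) on one line, values as JSON. play_rows: Moves the arm, as the interface text tells. Its arguments: {"type":"object","properties":{"series":{"type":"array"}},"required":["series"]}

```bash
mkdir -p pics; cat > h.py <<'E'
import numpy as np, cv2
from plant import manip
def grab(n,save=None):
    f=manip.grab_frame(n)
    if save: cv2.imwrite('pics/'+save,f['frame'])
    np.savez('/tmp/%s.npz'%n,**f); return f
def load(n): return dict(np.load('/tmp/%s.npz'%n))
def ray(f,u,v):
    R=np.array(f['R']);t=np.array(f['t'])
    d=R.T@np.linalg.solve(np.array(f['mtx']),[u,v,1.]); return -R.T@t,d
def onz(f,u,v,z):
    c,d=ray(f,u,v); return c+d*(z-c[2])/d[2]
def proj(f,X):
    p=np.array(f['mtx'])@(np.array(f['R'])@np.array(X)+np.array(f['t'])); return p[:2]/p[2]
def tri(f1,p1,f2,p2):
    a,d=ray(f1,*p1);b,e=ray(f2,*p2)
    s=np.linalg.lstsq(np.c_[d,-e],b-a,rcond=None)[0]
    return (a+d*s[0]+b+e*s[1])/2, np.linalg.norm(a+d*s[0]-b-e*s[1])
E
python3 - <<'E'
from h import *
for n in('top','side'):
    f=grab(n,n+'0.png'); print(n,-np.array(f['R']).T@f['t'],np.array(f['R'])[2],f['mtx'][0][0])
print(manip.state())
E
```

```text
top [ 0.33199541 -0.17129385  1.57915536] [ 0.11643142 -0.00320217 -0.99319357] 599.5137636084771
side [ 0.58344825 -1.04885198  0.47885812] [-0.07552317  0.91645138 -0.39295436] 461.19012758541186
{'time': 0.1, 'joint_pos': array([ 1.03000362e+00,  5.33255364e-02,  1.61417332e+00,  1.93434446e-05,
        1.47601232e+00, -1.18990882e-01]), 'joint_vel': array([-0.00096551,  0.00045445, -0.00436992,  0.00081526,  0.00151954,
        0.00140997]), 'joint_efforts': array([ 2.13099629e-04, -3.94904816e+01, -3.71364105e+01, -1.37427769e-04,
        3.94122675e-03,  9.05839585e-06]), 'tool_pos': array([0.2555702 , 0.56972992, 0.23015452]), 'tool_rot': array([-3.19852123e-04,  2.09341741e-01,  9.77842071e-01, -9.04417005e-04]), 'contact_force': array([ 0.2131975 ,  0.35107578, -0.86479941]), 'ft_torque': array([-0.04161176,  0.00291249, -0.03153012]), 'grasp_force': 0.0, 'gripper_width': 0.999840524292523}
```

View pics/top0.png

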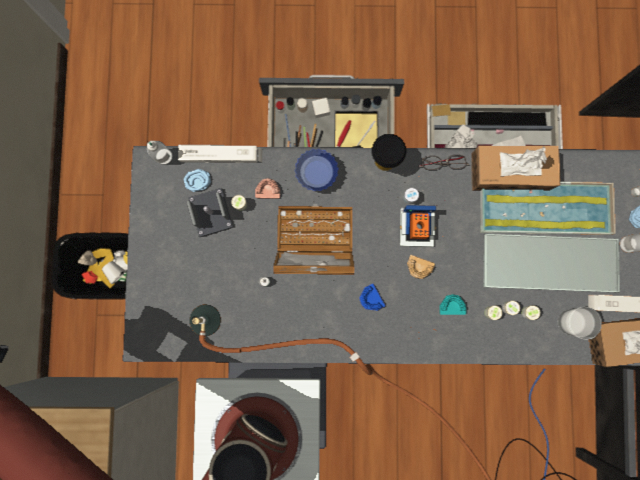

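View pics/side0.png

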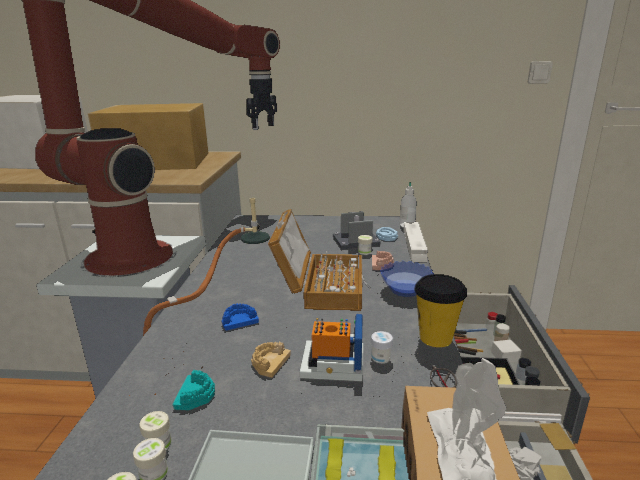

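The top view shows the dock at (419,226) with the orange magazine and the stand at (209,213). The tan cast candidates are tan (420,266), blue (372,297), turquoise (453,305) and pink (267,188). By the description it is the tan one at (420,266), which is (270,358) in the side view. Next is a close composite crop to check that.

```bash
python3 - <<'E'
from h import *
T=load('top');S=load('side')
def c(f,x,y,w,h): return cv2.resize(f['frame'][y:y+h,x:x+w],(400,300),interpolation=cv2.INTER_CUBIC)
cv2.imwrite('pics/crop1.png',np.vstack([np.hstack([c(T,375,200,100,75),c(T,170,180,80,60)]),np.hstack([c(S,240,300,160,120),c(S,310,195,100,75)])]))
def blobs(f,name,lo,hi,roi):
    x,y,w,h=roi;hsv=cv2.cvtColor(f['frame'][y:y+h,x:x+w],cv2.COLOR_BGR2HSV)
    m=cv2.inRange(hsv,lo,hi);m=cv2.morphologyEx(m,cv2.MORPH_CLOSE,np.ones((3,3)))
    cs,_=cv2.findContours(m,cv2.RETR_EXTERNAL,cv2.CHAIN_APPROX_NONE)
    for k in cs:
        if cv2.contourArea(k)>25:
            k=k+[x,y];r=cv2.minAreaRect(k);print(name,cv2.contourArea(k),np.round(r[0],1),np.round(r[1],1),round(r[2],1),cv2.boundingRect(k))
    return
blobs(T,'orange',(3,150,80),(16,255,255),(375,190,100,100))
blobs(T,'blue',(100,120,40),(125,255,255),(375,190,100,100))
blobs(T,'tan',(10,60,120),(25,180,255),(375,240,100,50))
blobs(S,'sorange',(3,150,80),(16,255,255),(290,300,80,80))
blobs(S,'stan',(10,60,100),(25,180,255),(240,330,60,50))
blobs(T,'stand-dark',(0,0,0),(180,70,75),(180,180,60,65))
for z in (.068,.0): print(z,onz(T,419,225,z),onz(T,420,266,z),onz(T,209,213,z))
E
```

```text
orange 435.0 [419.  225.5] [25. 18.] 90.0 (410, 213, 19, 26)
blue 181.5 [419.5 219.5] [29. 31.] 90.0 (404, 205, 32, 30)
tan 411.0 [419.  267.7] [26.6 20.1] 19.3 (407, 255, 28, 24)
sorange 1213.0 [330.5 339. ] [37. 36.] 0.0 (312, 321, 38, 37)
sorange 490.0 [333.  304.5] [56.  9.] -0.0 (305, 300, 57, 10)
stan 903.5 [268.4 356.2] [31.1 37.8] 40.2 (251, 342, 40, 35)
stand-dark 368.5 [203.7 216.8] [32.8 23.9] 11.3 (190, 202, 32, 27)
stand-dark 326.0 [223.8 217.8] [28.7 52.7] 24.1 (200, 189, 40, 48)
0.068 [ 0.54527141 -0.41038243  0.068     ] [ 0.44073528 -0.41178278  0.068     ] [0.57203559 0.12479855 0.068     ]
0.0 [ 0.55486855 -0.4211411   0.        ] [ 0.44562844 -0.42260447  0.        ] [0.58283708 0.13812231 0.        ]
```

View pics/crop1.png

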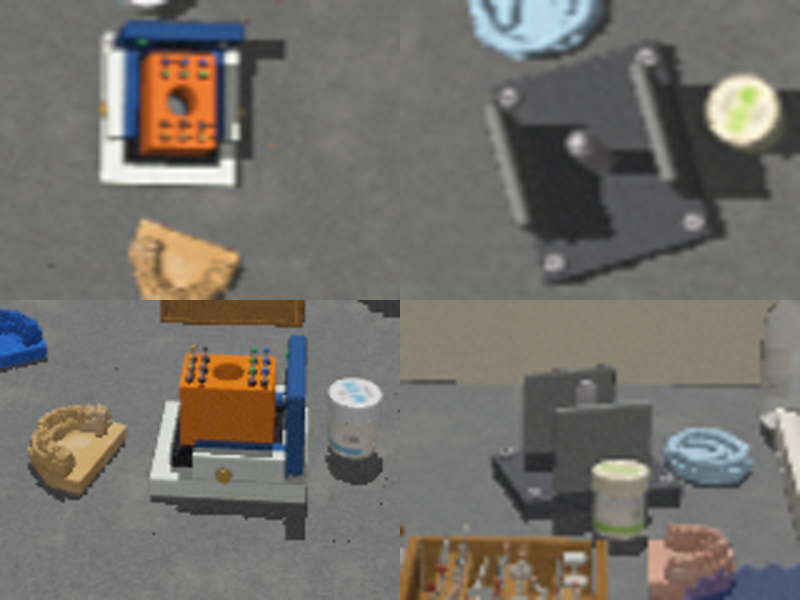

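The crop confirms the tan cast (straight back edge towards the dock), the bore at top-view (420,225), and the stand post at (205.6,208.6). The stand's screws are at about (192,199), (220,192), (229,224) and (201,232).

```bash
python3 - <<'E'
from h import *
np.set_printoptions(precision=4,suppress=True)
T=load('top');S=load('side')
print('bore top',onz(T,420,225,.068),'side',onz(S,332,328.4,.068),tri(T,(420,225),S,(332,328.4)))
a,b=onz(T,400.2,246,.014),onz(T,434,246.5,.014);print('dock front',a,b,np.linalg.norm(a-b),np.degrees(np.arctan2(*(b-a)[:2][::-1]))+90)
a,b=onz(T,405,206.2,.076),onz(T,435.7,206.8,.076);print('rearwall',a,b,np.linalg.norm(a-b),np.degrees(np.arctan2(*(b-a)[:2][::-1]))+90)
P=[(240+x/2.5,300+(y-300)/2.5) for x,y in((152,497),(307,508))]
a,b=[onz(S,*p,0.) for p in P];print('dock side bottom edge',a,b,np.linalg.norm(a-b),np.degrees(np.arctan2(*(b-a)[:2][::-1])))
print('post',tri(T,(205.6,208.6),S,(356.75,215)),onz(T,205.6,208.6,.073))
sc=[onz(T,170+(x-400)/5,180+y/5,.014) for x,y in((509,97),(648,58),(694,222),(553,262))]
print('screws',np.mean(sc,0)); 
for i,j in((3,0),(2,1)):
    d=sc[j]-sc[i];print(np.linalg.norm(d),np.degrees(np.arctan2(d[1],d[0])))
for f,lo,roi in((T,(10,60,120),(375,240,100,50)),(S,(10,60,100),(240,330,60,50))):
    x,y,w,h=roi;m=cv2.inRange(cv2.cvtColor(f['frame'][y:y+h,x:x+w],cv2.COLOR_BGR2HSV),lo,(25,180,255))
    k=max(cv2.findContours(m,cv2.RETR_EXTERNAL,cv2.CHAIN_APPROX_NONE)[0],key=cv2.contourArea)+[x,y]
    print('tan contour',cv2.approxPolyDP(k,2,True)[:,0].tolist())
    q=np.array([onz(f,*p[0],.011)[:2]*1000 for p in k],np.float32);print(cv2.minAreaRect(q))
E
```

```text
bore top [ 0.5453 -0.4129  0.068 ] side [ 0.5476 -0.4134  0.068 ] (array([ 0.5465, -0.4129,  0.0674]), np.float64(0.0022183003517939714))
dock front [ 0.4968 -0.3689  0.014 ] [ 0.4962 -0.4577  0.014 ] 0.08880631268200942 -0.42015571617342573
rearwall [ 0.5921 -0.374   0.076 ] [ 0.5912 -0.4521  0.076 ] 0.0780745144900022 -0.6868221939351002
dock side bottom edge [ 0.4998 -0.4571  0.    ] [ 0.5984 -0.4619  0.    ] 0.09874252784002538 -2.77068398223707
post (array([0.5835, 0.1325, 0.0752]), np.float64(0.002803196324518063)) [0.5825 0.1328 0.073 ]
screws [0.5836 0.1323 0.014 ]
0.09161564878206183 16.51958388468514
0.09155280431073852 16.934219426417712
tan contour [[409, 256], [407, 265], [410, 274], [422, 278], [434, 265], [433, 262]]
((440.2225341796875, -418.3372802734375), (69.36241149902344, 53.036399841308594), 70.97663116455078)
tan contour [[280, 342], [267, 342], [255, 348], [251, 361], [259, 373], [272, 376], [289, 355], [290, 350], [284, 349]]
((439.4247741699219, -417.0506286621094), (90.96037292480469, 63.6844482421875), 72.93608093261719)
```

The two views agree: dock (0.546,-0.413) at yaw about -1°, stand (0.583,0.1325) at yaw 16.7°, cast (0.440,-0.418) at yaw -19°. Every size checked matches what was given, so I'm moving.

>>> play_rows(series=[[[0.03,-0.04,0.005,0,0,-4.5,1],[0.03,-0.04,0.005,0,0,-4.5,1],[0.03,-0.04,0,0,0,-4.5,1],[0.03,-0.04,0,0,0,-4.5,1],[0.03,-0.04,0,0,0,-4.5,1],[0.03,-0.04,0,0,0,-4.5,1],[0.02,-0.04,0,0,0,-4.5,1],[0,-0.04,0,0,0,-4.5,1],[0,-0.04,0,0,0,-4.5,1],[0,-0.04,0,0,0,-4.5,1]]])

```text
time: 1.1
tool_pos: [0.4552, 0.1689, 0.2406]
tool_rot: [-0.0, 0.569, 0.822, -0.0]
contact_force: [-0.0, 0.4, -0.1]
gripper_width: 1.002
grasp_force: 0.0
```

>>> play_rows(series=[[[0,-0.045,0,0,0,-4,1],[0,-0.045,0,0,0,-4,1],[0,-0.045,0,0,0,-4,1],[0,-0.045,0,0,0,-4,1],[0,-0.045,0,0,0,-4,1],[0,-0.045,0,0,0,-4,1],[0,-0.045,0,0,0,-4,1],[0,-0.045,0,0,0,-4,1],[0,-0.045,0,0,0,-4,1],[0,-0.045,0,0,0,-4,1]]])

```text
time: 2.1
tool_pos: [0.455, -0.2811, 0.2408]
tool_rot: [-0.0, 0.816, 0.578, 0.0]
contact_force: [0.9, -0.1, 0.7]
gripper_width: 1.006
grasp_force: 0.0
```

>>> play_rows(series=[[[-0.005,-0.045,0,0,0,0,0.85],[-0.005,-0.045,0,0,0,0,0.85],[-0.005,-0.045,0,0,0,0,0.85],[0,-0.002,-0.04,0,0,0,0.85],[0,0,-0.04,0,0,0,0.85],[0,0,-0.04,0,0,0,0.85],[0,0,-0.04,0,0,0,0.85],[0,0,-0.03,0,0,0,0.85],[0,0,0,0,0,0,0.85]]])

```text
time: 3.0
tool_pos: [0.4373, -0.4126, 0.0449]
tool_rot: [-0.006, 0.815, 0.579, -0.0]
contact_force: [-0.6, 1.1, -0.0]
gripper_width: 0.849
grasp_force: 0.0
```

```bash
python3 - <<'E'
from h import *
T=grab('top');S=grab('side')
def c(f,x,y,w,h): return cv2.resize(f['frame'][y:y+h,x:x+w],(400,300),interpolation=cv2.INTER_CUBIC)
cv2.imwrite('pics/crop2.png',np.hstack([c(T,370,210,100,75),c(S,220,290,160,120)]))
print(manip.state()['tool_pos'])
E
```

```text
[ 0.4403999  -0.4161202   0.05105993]
```

View pics/crop2.png

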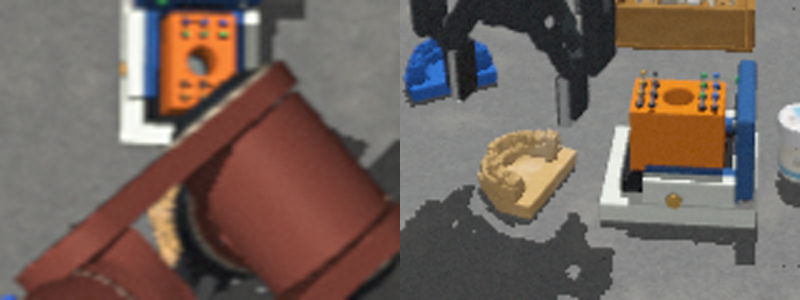

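The side crop shows the fingers straddling the cast along its short axis, clear of the dock. I'll go down and close.

>>> play_rows(series=[[[0,-0.002,-0.02,0,0,0,0.85],[0,0,-0.02,0,0,0,0.85],[0,0,-0.01,0,0,0,0.85],[0,0,0,0,0,0,0.85],[0,0,0,0,0,0,0.75],[0,0,0,0,0,0,0.65],[0,0,0,0,0,0,0.5],[0,0,0,0,0,0,0.4],[0,0,0,0,0,0,0.4],[0,0,0,0,0,0,0.4]]])

```text
time: 4.1
tool_pos: [0.4419, -0.4197, 0.0038]
tool_rot: [0.002, 0.815, 0.58, 0.0]
contact_force: [-0.0, 1.2, 5.5]
gripper_width: 0.583
grasp_force: 61.1
```

>>> play_rows(series=[[[0,0,0.01,0,0,0,0.4],[0,0,0.02,0,0,0,0.4],[0,0,0.03,0,0,0,0.4],[-0.02,0.003,0.02,0,0,0,0.4],[-0.03,0.003,0,0,0,0,0.4],[-0.03,0.003,0,0,0,0,0.4],[-0.03,0.003,0,0,0,0,0.4],[-0.03,0.003,0,0,0,0,0.4],[-0.01,0,0,0,0,0,0.4],[0,0,0,0,0,0,0.4]]])

```text
time: 5.1
tool_pos: [0.2899, -0.4036, 0.0817]
tool_rot: [0.0, 0.815, 0.579, 0.0]
contact_force: [0.5, -0.7, -0.1]
gripper_width: 0.583
grasp_force: 62.2
```

```bash
python3 - <<'E'
from h import *
T=grab('top');S=grab('side')
def c(f,x,y,w,h): return cv2.resize(f['frame'][y:y+h,x:x+w],(400,300),interpolation=cv2.INTER_CUBIC)
cv2.imwrite('pics/crop3.png',np.hstack([c(T,340,230,140,105),c(S,150,290,200,150)]))
s=manip.state();print(s['tool_pos'],s['gripper_width'],s['grasp_force'])
E
```

```text
[ 0.29124773 -0.40385935  0.08185795] 0.582419884172203 62.23707574652508
```

View pics/crop3.png

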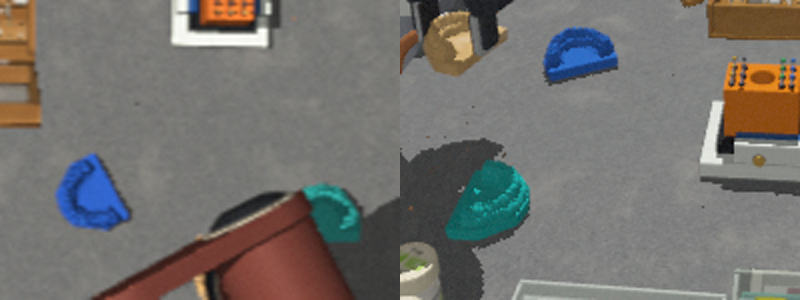

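The cast is held level, with free floor beneath it between the blue (372,296) and turquoise (452,303) ones. I'll lower it.

>>> play_rows(series=[[[0,0,-0.03,0,0,0,0.4],[0,0,-0.025,0,0,0,0.4],[0,0,-0.013,0,0,0,0.4],[0,0,-0.007,0,0,0,0.4],[0,0,-0.002,0,0,0,0.4],[0,0,0,0,0,0,0.4],[0,0,0,0,0,0,0.65],[0,0,0,0,0,0,0.75],[0,0,0,0,0,0,0.85],[0,0,0,0,0,0,0.85]]])

```text
time: 6.2
tool_pos: [0.2907, -0.4037, 0.0047]
tool_rot: [0.0, 0.815, 0.579, -0.0]
contact_force: [-0.9, -0.6, 0.3]
gripper_width: 0.85
grasp_force: 0.0
```

>>> play_rows(series=[[[0,0,0.02,0,0,0,0.85],[0,0,0.04,0,0,0,0.85],[0,0,0.05,0,0,-4,1],[0.02,0,0.04,0,0,-8,1],[0.04,0,0,0,0,-8,1],[0.04,-0.002,0,0,0,-8,1],[0.04,-0.002,0,0,0,-8,1],[0.04,-0.002,0,0,0,-8,1],[0.04,-0.002,0,0,0,-8,1],[0.035,-0.001,0,0,0,-8,1]]])

```text
time: 7.2
tool_pos: [0.5474, -0.4123, 0.1542]
tool_rot: [0.0, 0.996, 0.092, 0.0]
contact_force: [-0.6, -0.6, -0.3]
gripper_width: 0.999
grasp_force: 0.0
```

>>> play_rows(series=[[[0,0,0,0,0,-8,1],[0,0,0,0,0,-3.8,1],[0,0,0,0,0,0,1],[0,0,0,0,0,0,1]]])

```text
time: 7.6
tool_pos: [0.5454, -0.4124, 0.1542]
tool_rot: [-0.0, 1.0, -0.008, -0.0]
contact_force: [0.2, 0.3, -0.2]
gripper_width: 0.997
grasp_force: 0.0
```

```bash
python3 - <<'E'
from h import *
T=grab('top');S=grab('side')
def c(f,x,y,w,h): return cv2.resize(f['frame'][y:y+h,x:x+w],(400,300),interpolation=cv2.INTER_CUBIC)
cv2.imwrite('pics/crop4.png',np.hstack([c(T,360,210,140,105),c(S,190,240,240,180)]))
s=manip.state();print(s['tool_pos'],s['tool_rot'],s['contact_force'])
E
```

```text
[ 0.54530224 -0.41247257  0.15431953] [ 6.17361972e-06  9.99966996e-01 -8.12443936e-03  8.80550520e-06] [-0.1939691   1.26189635 -0.7445314 ]
```

View pics/crop4.png

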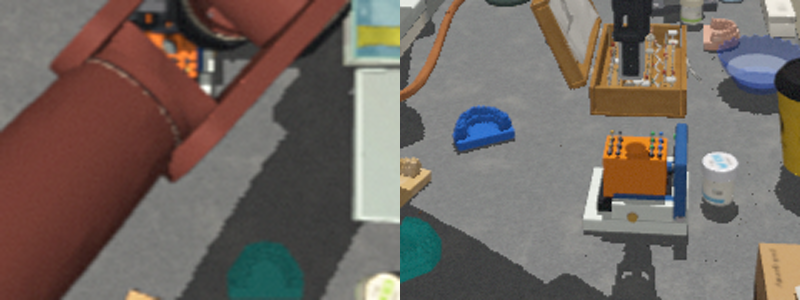

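The cast stands clear, at the left edge of the side crop, and the gripper is centred over the magazine. I'll go down to the grip height.

>>> play_rows(series=[[[0.001,-0.001,-0.03,0,0,0,1],[0,0,-0.03,0,0,0,1],[0,0,-0.03,0,0,0,1],[0,0,-0.02,0,0,0,1],[0,0,-0.009,0,0,0,1],[0,0,0,0,0,0,1],[0,0,0,0,0,0,0.8],[0,0,0,0,0,0,0.6],[0,0,0,0,0,0,0.4],[0,0,0,0,0,0,0.3]]])

```text
time: 8.7
tool_pos: [0.5474, -0.4137, 0.0372]
tool_rot: [0.0, 1.0, -0.008, 0.001]
contact_force: [-0.7, 2.5, 2.8]
gripper_width: 0.458
grasp_force: 61.8
```

>>> play_rows(series=[[[0,0,0,0,0,0,0.2],[0,0,0,0,0,0,0.2],[0,0,0,0,0,0,0.2]]])

```text
time: 9.0
tool_pos: [0.5474, -0.4137, 0.0372]
tool_rot: [0.0, 1.0, -0.008, 0.001]
contact_force: [-0.3, 2.4, 6.7]
gripper_width: 0.461
grasp_force: 62.3
```

>>> play_rows(series=[[[-0.003,0,0,0,0,0,0.2],[-0.003,0,0,0,0,0,0.2],[-0.003,0,0,0,0,0,0.2],[-0.003,0,0,0,0,0,0.2],[-0.004,0,0,0,0,0,0.2],[-0.004,0,0,0,0,0,0.2],[-0.004,0,0,0,0,0,0.2],[-0.004,0,0,0,0,0,0.2]]])

```text
time: 9.8
tool_pos: [0.5226, -0.4137, 0.0374]
tool_rot: [0.001, 1.0, -0.008, 0.005]
contact_force: [9.5, 2.1, 1.3]
gripper_width: 0.462
grasp_force: 61.8
```

>>> play_rows(series=[[[-0.006,0,0,0,0,0,0.2],[-0.006,0,0,0,0,0,0.2],[-0.006,0.001,0,0,0,0,0.2],[-0.006,0,0,0,0,0,0.2],[-0.006,0,0,0,0,0,0.2],[-0.006,0,0,0,0,0,0.2],[-0.006,0,0,0,0,0,0.2],[-0.006,0,0,0,0,0,0.2],[-0.006,0,0,0,0,0,0.2],[0,0,0,0,0,0,0.2]]])

```text
time: 10.8
tool_pos: [0.4649, -0.4134, 0.0369]
tool_rot: [0.001, 1.0, -0.009, 0.001]
contact_force: [1.7, 0.4, 7.0]
gripper_width: 0.459
grasp_force: 62.7
```

```bash
python3 - <<'E'
from h import *
T=grab('top');S=grab('side')
def c(f,x,y,w,h): return cv2.resize(f['frame'][y:y+h,x:x+w],(400,300),interpolation=cv2.INTER_CUBIC)
cv2.imwrite('pics/crop5.png',np.hstack([c(T,360,210,140,105),c(S,220,270,180,135)]))
s=manip.state();print(s['tool_pos'],s['tool_rot'],s['contact_force'])
E
```

```text
[ 0.46486502 -0.41342903  0.03693552] [ 1.01447473e-03  9.99961513e-01 -8.66833530e-03  8.96455802e-04] [-0.31289042  0.81705644  6.00739343]
```

View pics/crop5.png

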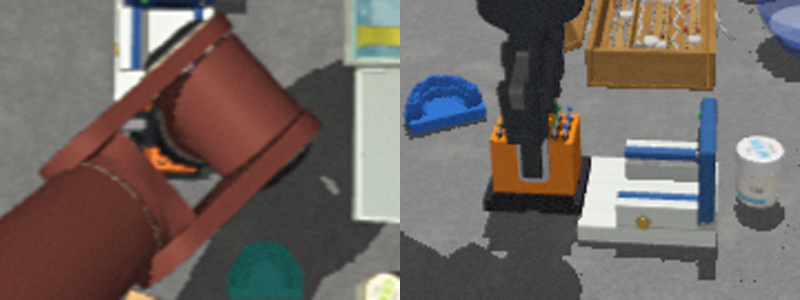

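The magazine is out, upright and clear of the lips. I'll lift it a little, move it back and set it down at x = 0.415.

>>> play_rows(series=[[[0,0,0.005,0,0,0,0.2],[-0.005,0,0.005,0,0,0,0.2],[-0.015,0,0,0,0,0,0.2],[-0.015,0,0,0,0,0,0.2],[-0.015,0,0,0,0,0,0.2],[0,0,-0.008,0,0,0,0.2],[0,0,-0.008,0,0,0,0.2],[0,0,-0.004,0,0,0,0.2],[0,0,-0.002,0,0,0,0.2],[0,0,0,0,0,0,0.2]]])

```text
time: 11.9
tool_pos: [0.415, -0.4125, 0.0232]
tool_rot: [-0.0, 1.0, -0.008, -0.0]
contact_force: [0.5, 0.2, -1.5]
gripper_width: 0.458
grasp_force: 61.5
```

>>> play_rows(series=[[[0,0,-0.001,0,0,0,0.2],[0,0,0,0,0,0,0.2],[0,0,0,0,0,0,0.2]]])

```text
time: 12.2
tool_pos: [0.415, -0.4125, 0.0232]
tool_rot: [0.0, 1.0, -0.008, -0.0]
contact_force: [-3.3, 2.2, 4.6]
gripper_width: 0.457
grasp_force: 62.4
```

Contact with the worktop is confirmed by the upward force. I'll release, rise, and turn to the ends.

>>> play_rows(series=[[[0,0,0,0,0,0,0.6],[0,0,0,0,0,0,0.8],[0,0,0,0,0,0,1],[0,0,0,0,0,0,1],[0,0,0.02,0,0,0,1],[0,0,0.04,0,0,0,1],[0,0,0.04,0,0,0,1],[0,0,0.03,0,0,8,1],[0,0,0,0,0,8,1],[0,0,0,0,0,8,1]]])

```text
time: 13.2
tool_pos: [0.4153, -0.4133, 0.1543]
tool_rot: [0.002, 0.979, 0.202, 0.001]
contact_force: [-0.4, 0.1, -0.2]
gripper_width: 0.998
grasp_force: 0.0
```

>>> play_rows(series=[[[0,0,0,0,0,8,1],[0,0,0,0,0,8,1],[0,0,0,0,0,8,1],[0,0,0,0,0,8,1],[0,0,0,0,0,8,1],[0,0,0,0,0,8,1],[0,0,0,0,0,8,1],[0,0,0,0,0,8,1],[0,0,0,0,0,2,1],[0,0,0,0,0,0,1]]])

```text
time: 14.2
tool_pos: [0.4145, -0.4124, 0.1521]
tool_rot: [-0.0, 0.713, 0.701, 0.0]
contact_force: [-0.0, -0.5, 0.8]
gripper_width: 1.001
grasp_force: 0.0
```

```bash
python3 - <<'E'
from h import *
T=grab('top');S=grab('side')
def c(f,x,y,w,h): return cv2.resize(f['frame'][y:y+h,x:x+w],(400,300),interpolation=cv2.INTER_CUBIC)
cv2.imwrite('pics/crop6.png',np.hstack([c(T,360,210,140,105),c(S,220,270,160,120)]))
s=manip.state();print(s['tool_pos'],s['tool_rot'],s['joint_pos'])
f=S;x,y,w,h=240,290,120,100
m=cv2.inRange(cv2.cvtColor(f['frame'][y:y+h,x:x+w],cv2.COLOR_BGR2HSV),(3,150,80),(16,255,255))
k=max(cv2.findContours(m,cv2.RETR_EXTERNAL,cv2.CHAIN_APPROX_NONE)[0],key=cv2.contourArea)+[x,y]
print(cv2.boundingRect(k),cv2.approxPolyDP(k,2,True)[:,0].tolist(),proj(S,[.415,-.4125,.054]))
E
```

```text
[ 0.41456136 -0.41238136  0.15214809] [-4.10551336e-05  7.13344602e-01  7.00813440e-01  7.19370353e-06] [-9.10001570e-01  1.92229403e-02  1.78235979e+00  4.93957915e-06
  1.34009315e+00 -8.92280728e-01]
(240, 326, 33, 37) [[245, 326], [240, 338], [240, 361], [268, 362], [272, 350], [271, 328], [269, 327], [264, 339], [264, 330], [259, 338], [259, 327]] [251.98457453 332.8636277 ]
```

View pics/crop6.png

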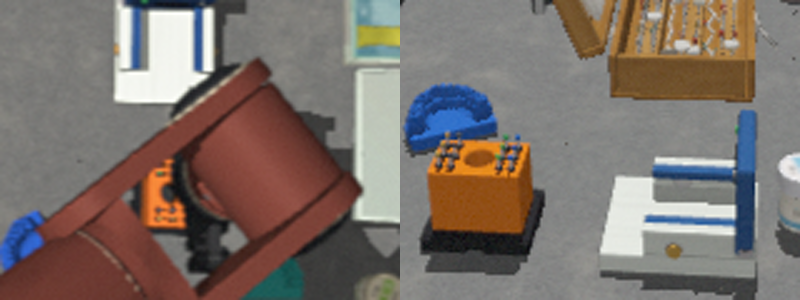

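The side crop shows the magazine standing upright, with its bore at (252,332.8) against a predicted (252.0,332.9). I'll go down on its ends.

>>> play_rows(series=[[[0.0005,0,-0.04,0,0,0,1],[0,0,-0.04,0,0,0,1],[0,0,-0.03,0,0,0,1],[0,0,-0.015,0,0,0,1],[0,0,-0.006,0,0,0,1],[0,0,0,0,0,0,0.85],[0,0,0,0,0,0,0.7],[0,0,0,0,0,0,0.5],[0,0,0,0,0,0,0.4],[0,0,0,0,0,0,0.4]]])

```text
time: 15.3
tool_pos: [0.4162, -0.4139, 0.0236]
tool_rot: [0.002, 0.713, 0.701, -0.0]
contact_force: [0.1, 0.5, 6.6]
gripper_width: 0.693
grasp_force: 67.8
```

>>> play_rows(series=[[[0,0,0,0,0,0,0.4],[0,0,0,0,0,0,0.4],[0,0,0.005,0,0,0,0.4],[0,0,0.01,0,0,0,0.4],[0,0,0.03,0,0,0,0.4],[0,0,0.04,0,0,0,0.4],[0,0,0.04,0,0,0,0.4],[0,0,0.04,0,0,0,0.4],[0,0,0.04,0,0,0,0.4],[0,0,0.03,0,0,0,0.4]]])

```text
time: 16.3
tool_pos: [0.4152, -0.4124, 0.2596]
tool_rot: [0.001, 0.713, 0.701, -0.0]
contact_force: [0.7, 0.1, -1.5]
gripper_width: 0.689
grasp_force: 66.9
```

>>> play_rows(series=[[[0.005,0.015,0,0,0,0,0.4],[0.01,0.03,0,0,0,1,0.4],[0.01,0.035,0,0,0,2,0.4],[0.01,0.035,0,0,0,2,0.4],[0.01,0.035,0,0,0,2,0.4],[0.01,0.035,0,0,0,2,0.4],[0.01,0.035,0,0,0,2,0.4],[0.01,0.035,0,0,0,2,0.4],[0.01,0.035,0,0,0,2,0.4],[0.01,0.035,0,0,0,2,0.4]]])

```text
time: 17.3
tool_pos: [0.509, -0.0848, 0.2541]
tool_rot: [-0.002, 0.601, 0.799, -0.0]
contact_force: [1.0, 0.4, -1.7]
gripper_width: 0.688
grasp_force: 66.9
```

>>> play_rows(series=[[[0.01,0.035,0,0,0,0.7,0.4],[0.01,0.035,0,0,0,0,0.4],[0.01,0.035,0,0,0,0,0.4],[0.01,0.035,0,0,0,0,0.4],[0.01,0.03,0,0,0,0,0.4],[0.01,0.03,0,0,0,0,0.4],[0.013,0.02,0,0,0,0,0.4],[0,0,-0.02,0,0,0,0.4],[0,0,-0.02,0,0,0,0.4],[0,0,0,0,0,0,0.4]]])

```text
time: 18.3
tool_pos: [0.5794, 0.1332, 0.2102]
tool_rot: [-0.004, 0.596, 0.803, -0.003]
contact_force: [-1.6, 1.1, -2.1]
gripper_width: 0.692
grasp_force: 66.8
```

>>> play_rows(series=[[[0,0,-0.03,0,0,0,0.4],[0,0,-0.03,0,0,0,0.4],[0,0,-0.02,0,0,0,0.4],[0,0,-0.01,0,0,0,0.4],[0,0,0,0,0,0,0.4],[0,0,0,0,0,0,0.4]]])

```text
time: 18.9
tool_pos: [0.5836, 0.1327, 0.1274]
tool_rot: [0.001, 0.597, 0.802, 0.001]
contact_force: [0.6, -0.1, -0.6]
gripper_width: 0.692
grasp_force: 67.0
```

```bash
python3 - <<'E'
from h import *
T=grab('top');S=grab('side')
def c(f,x,y,w,h): return cv2.resize(f['frame'][y:y+h,x:x+w],(400,300),interpolation=cv2.INTER_CUBIC)
cv2.imwrite('pics/crop7.png',np.hstack([c(T,160,170,100,75),c(S,300,160,120,90)]))
s=manip.state();print(s['tool_pos'],s['tool_rot'],s['contact_force'])
p=s['tool_pos'];b=p[2]-.0232
for z in (.01,.054): print(z,proj(S,[p[0],p[1],b+z]))
E
```

```text
[0.58422592 0.13278944 0.12832563] [0.00115317 0.59669815 0.8024642  0.00109351] [-0.28089773 -0.44459394 -1.54274175]
0.01 [356.74445653 200.80263161]
0.054 [357.03245122 184.66552626]
```

View pics/crop7.png

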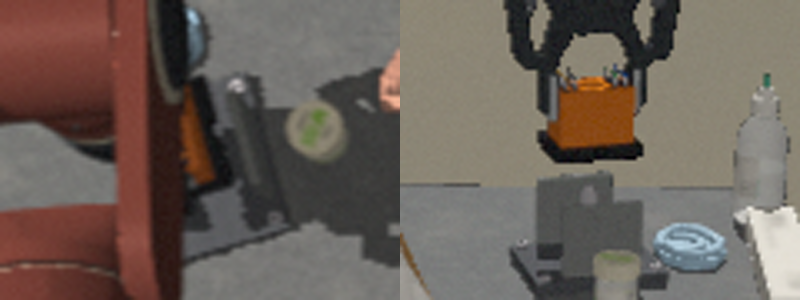

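The magazine is upright above the post. The flange spans about columns 341–374 in the side view and the post is near 356.5. I'll check the lateral offset numerically before lowering.

```bash
python3 - <<'E'
from h import *
np.set_printoptions(precision=2,suppress=True)
S=load('side');s=manip.state();p=s['tool_pos'];a=np.radians(16.7);R=np.array([[np.cos(a),-np.sin(a)],[np.sin(a),np.cos(a)]])
for n,hx,hy,z in(('flange top',.036,.031,.01),('block',.03,.02,.054),('blockbot',.03,.02,.01)):
    print(n,[proj(S,[*(p[:2]+R@[i*hx,j*hy]),p[2]-.0232+z]) for i,j in((-1,-1),(1,-1),(1,1),(-1,1))])
F=S['frame'];x,y,w,h=330,170,60,50
m=cv2.inRange(cv2.cvtColor(F[y:y+h,x:x+w],cv2.COLOR_BGR2HSV),(3,150,60),(16,255,255))
for r in range(y,y+h,2):
    c=np.where(m[r-y])[0]; g=F[r,x:x+w].max(1); d=np.where(g<60)[0]
    print(r,(c.min()+x,c.max()+x) if len(c) else '',(d.min()+x,d.max()+x) if len(d) else '')
# post edges: rows 214-222 gray
for r in (217,219,221,223): print(r,F[r,348:366].mean(1).astype(int))
E
```

```text
flange top [array([346.74, 205.29]), array([373.37, 203.15]), array([366.2 , 196.56]), array([340.68, 198.53])]
block [array([348.01, 187.46]), array([370.35, 185.83]), array([365.7 , 181.98]), array([343.98, 183.53])]
blockbot [array([347.85, 203.87]), array([369.87, 202.11]), array([365.3 , 197.85]), array([343.88, 199.52])]
170  (np.int64(334), np.int64(381))
172  (np.int64(334), np.int64(381))
174  (np.int64(334), np.int64(381))
176  (np.int64(335), np.int64(380))
178  (np.int64(336), np.int64(375))
180  (np.int64(338), np.int64(373))
182  (np.int64(342), np.int64(373))
184 (np.int64(353), np.int64(361)) (np.int64(342), np.int64(373))
186 (np.int64(348), np.int64(369)) (np.int64(342), np.int64(373))
188 (np.int64(348), np.int64(369)) (np.int64(342), np.int64(373))
190 (np.int64(348), np.int64(369)) (np.int64(342), np.int64(373))
192 (np.int64(348), np.int64(369)) (np.int64(342), np.int64(344))
194 (np.int64(348), np.int64(369)) 
196 (np.int64(347), np.int64(369)) 
198 (np.int64(345), np.int64(369)) 
200 (np.int64(345), np.int64(369)) (np.int64(342), np.int64(343))
202 (np.int64(346), np.int64(369)) (np.int64(342), np.int64(371))
204 (np.int64(348), np.int64(352)) (np.int64(343), np.int64(372))
206  (np.int64(344), np.int64(372))
208  (np.int64(347), np.int64(357))
210  
212  
214  
216  
218  
217 [ 81  82  79  78  81  78  92 107 113 114  94  85  82  83  79  87 119 123]
219 [ 82  82  77  81  81  81  98 108 111 114 106  86  79  77  79  86 119 125]
221 [77 81 83 80 74 75 80 91 93 94 86 79 79 77 80 81 83 82]
223 [74 76 81 79 82 80 81 79 77 76 79 83 83 79 84 79 81 81]
```

The pixels match the predicted pose to a fraction of a pixel. I'll lower in steps and watch the force.

>>> play_rows(series=[[[-0.0005,0,-0.01,0,0,0,0.4],[0,0,-0.01,0,0,0,0.4],[0,0,-0.01,0,0,0,0.4],[0,0,-0.006,0,0,0,0.4],[0,0,-0.006,0,0,0,0.4],[0,0,-0.006,0,0,0,0.4],[0,0,0,0,0,0,0.4],[0,0,0,0,0,0,0.4]]])

```text
time: 19.8
tool_pos: [0.5826, 0.1326, 0.0782]
tool_rot: [0.0, 0.597, 0.802, -0.0]
contact_force: [0.5, 0.8, -2.0]
gripper_width: 0.693
grasp_force: 67.0
```

The foot is 20 mm below the tip with no contact force.

>>> play_rows(series=[[[0,0,-0.008,0,0,0,0.4],[0,0,-0.008,0,0,0,0.4],[0,0,-0.008,0,0,0,0.4],[0,0,-0.008,0,0,0,0.4],[0,0,-0.006,0,0,0,0.4],[0,0,0,0,0,0,0.4],[0,0,0,0,0,0,0.4]]])

```text
time: 20.5
tool_pos: [0.5825, 0.1326, 0.0401]
tool_rot: [-0.0, 0.597, 0.802, -0.0]
contact_force: [-1.0, 0.2, -1.0]
gripper_width: 0.697
grasp_force: 67.0
```

>>> play_rows(series=[[[0,0,-0.003,0,0,0,0.4],[0,0,-0.002,0,0,0,0.4],[0,0,-0.001,0,0,0,0.4],[0,0,0,0,0,0,0.4],[0,0,0,0,0,0,0.4]]])

```text
time: 21.0
tool_pos: [0.583, 0.1328, 0.0356]
tool_rot: [0.0, 0.597, 0.802, 0.0]
contact_force: [-4.3, -0.8, 5.3]
gripper_width: 0.686
grasp_force: 67.6
```

It is seated: TCP at 0.0356 against an expected 0.0352, with an upward force. I'll release and go straight up.

>>> play_rows(series=[[[0,0,0,0,0,0,0.75],[0,0,0,0,0,0,0.9],[0,0,0,0,0,0,1],[0,0,0,0,0,0,1],[0,0,0.02,0,0,0,1],[0,0,0.04,0,0,0,1],[0,0,0.05,0,0,0,1],[0,0,0.05,0,0,0,1],[0,0,0.04,0,0,0,1],[0,0,0,0,0,0,1]]])

```text
time: 22.0
tool_pos: [0.5864, 0.133, 0.2432]
tool_rot: [0.005, 0.597, 0.802, 0.005]
contact_force: [-0.0, -0.4, 1.1]
gripper_width: 1.001
grasp_force: 0.0
```

>>> play_rows(series=[[[-0.01,0.02,0,0,0,0,1],[-0.02,0.03,0,0,0,0,1],[-0.02,0.04,0,0,0,0,1],[-0.03,0.04,0,0,0,0,1],[-0.03,0.04,0,0,0,0,1],[-0.03,0.04,0,0,0,0,1],[-0.03,0.04,0,0,0,0,1],[-0.03,0.04,0,0,0,0,1],[-0.01,0.02,0,0,0,0,1],[0,0,0,0,0,0,1]]])

```text
time: 23.0
tool_pos: [0.3704, 0.4445, 0.2331]
tool_rot: [-0.0, 0.595, 0.804, -0.001]
contact_force: [0.1, -0.3, -0.6]
gripper_width: 1.0
grasp_force: 0.0
```

```bash
python3 - <<'E'
from h import *
T=grab('top');S=grab('side')
def c(f,x,y,w,h): return cv2.resize(f['frame'][y:y+h,x:x+w],(400,300),interpolation=cv2.INTER_CUBIC)
cv2.imwrite('pics/fin.png',np.vstack([np.hstack([c(T,170,180,80,60),c(S,310,195,100,75)]),np.hstack([c(T,120,140,400,300),c(S,150,190,340,255)])]))
s=manip.state();print(s['tool_pos'],s['contact_force'])
E
```

```text
[0.37227995 0.44239235 0.23333653] [ 0.80505563 -0.10032674  1.16806018]
```

View pics/fin.png

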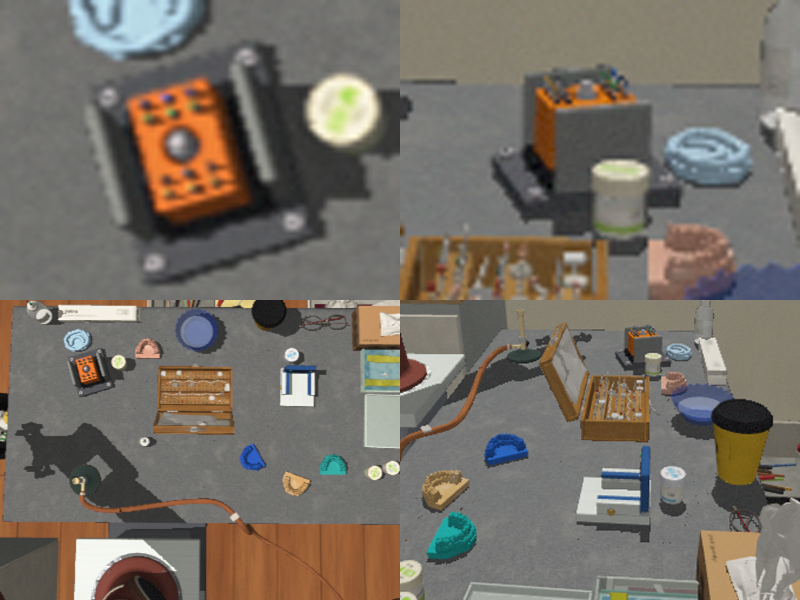

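The magazine sits level between the cheeks with the post through its bore (at about (206,209) in the top view). The tan cast stands free, the other things haven't moved, and the robot is clear. I'm handing in.

```bash
python3 -c "
from plant import manip
print(manip.job_done())"
```

```text
the job is handed in; nothing more can be done
None
```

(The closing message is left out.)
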